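# Undo the left-hand twist lid of the canister

### The job

Take the lid off the aluminium canister standing in the steel holder: it has a left-hand thread, so it turns the opposite way from an ordinary lid, until you feel it come free or meet its stop. Do not force it: the canister must neither turn in its holder nor be pulled up out of it. Set the lid down gently, right way up, in the middle of the empty round dish, let go of it, and leave the other things on the ledge where they are.

Things in the scene. Friction and masses are not known exactly. Their poses are not given: they have to be found in the camera images.
- lid: round aluminium twist lid of the canister, 64 mm across, about 0.14 kg, with an upright bar grip on top; skirt and plate are 19 mm high, 46 mm with the bar. Origin on its axis at the lower edge of the skirt, z up; 86 mm above the ledge at the start. LEFT-HAND thread: it opens CLOCKWISE seen from above. Anticlockwise it meets a hard stop after 2 to 60 degrees
- lid_grip (a point): middle of the lid's bar grip, 33 mm above the lid's origin. The bar is flat-sided, 50 mm long (lid's x), 22 mm wide (lid's y), from 19 to 46 mm above the lid's origin, centred on the axis. Drag of the thread when turning: light, under 0.3 N m
- lid_lugs (a point): on the axis, 2 mm above the lid's origin, level with two hidden lugs in the skirt. From the start it takes an unknown 60 to 125 degrees clockwise until they leave the thread; the lid, pushed by a sprung seal (10 N), rises 2 to 3 mm at the thread's end, then 3 mm more. A hard stop follows 16 degrees later
- lid_top (a point): on the axis, 19 mm above the lid's origin: top of the lid's plate, foot of the bar. The lid lifts straight off only within those last 16 degrees before the stop; elsewhere the thread holds it down. 17 mm of lift clears the neck, which has 1.5 mm of play in the skirt
- dish: round turquoise ceramic dish, loose, 172 mm across its rim, 18 mm high; flat inner floor about 145 mm across, 6 mm above its underside. Origin under its centre, z up. Empty at the start; about 0.45 kg
- canister_twist (a joint): how far the aluminium canister (68 mm across, upright, its shoulder 85 mm above the ledge, directly under the lid, a plain round steel holder 104 mm across at the foot) has been turned in its holder, rad, 0 at the start, positive anticlockwise from above. It is held by friction only and slips at about 0.7 N m about its axis
- canister_lift (a joint): how far the canister has been pulled up out of its holder, m, 0 at the start; it slips at a pull of about 16 N
- scraper: bystander: bent-wire stainless tongue scraper, 140 x 38 mm, 6 mm thick, lying flat; origin under its middle
- foot_file: bystander: wooden foot file, 230 mm long, 45 mm wide, 13 mm thick, lying flat; origin underneath
- pot: bystander: round frosted glass pot with a small ball-topped stopper, 76 mm across, 80 mm high; origin under its centre
- bottle: bystander: amber glass bottle with a white cap, 58 mm across, 130 mm high; origin under its centre
- soap: bystander: bar of soap, 62 x 42 x 22 mm; origin under its centre
- brush: bystander: wooden nail brush, 85 x 38 x 30 mm; origin under its centre
- tumbler: bystander: white ceramic tumbler, 72 mm across, 90 mm high; origin under its centre
Things that resemble listed ones, but are neither listed nor needed, are in the scene too. What is shaped like the lid but orange is not meant.

How it is judged:
On the way, in this order (a step that is already met when the one before it is completed fails the run):
1. the lid has come off the thread and is lifted clear of the canister's neck (height (world z) of lid above 0.112 m), for 0.1 s.
2. the lid is lowered, still held, onto the floor of the dish (not dropped) (horizontal distance between lid and dish below 0.035 m and z of lid in the frame of dish below 0.014 m and contact force between the fingers and lid above 1 N), for 0.05 s.
At the end, for the whole second after the job is handed in: the lid stands right way up (within 0.12 rad) and still on the inner floor of the dish, its axis within 35 mm of the dish's centre, let go; the dish stands flat on the ledge (horizontal distance between lid and dish below 0.035 m and z of lid in the frame of dish between 0.002 and 0.012 m and angle between lid's own z axis and vertical below 0.12 rad and angle between dish's own z axis and vertical below 0.1 rad and height (world z) of dish below 0.01 m and linear speed of lid below 0.02 m/s and contact force between the fingers and lid below 0.1 N); the robot touches nothing.
It fails at once if the canister is turned in its holder by more than 0.1 rad (value of joint canister_twist above 0.1 rad or value of joint canister_twist below -0.1 rad).
It fails at once if the canister is pulled up in its holder by more than 4 mm (value of joint canister_lift above 0.004 m).
It fails at once if the lid is dropped or pressed into the dish with more than 50 N (contact force between lid and dish above 50 N).
It fails at once if another thing on the ledge is shifted by more than 30 mm (distance of any of scraper, foot_file, pot, bottle, soap, brush, tumbler from where it was at the start of the episode above 0.03 m).
It also fails if it takes over 69 s, if anything falls off the work surface, if the arm or the gripper's body presses on something with over 40 N, if the wrist force passes 120 N, or if a joint passes its speed limit or range.

### The arm

A 7-joint arm with a two-finger parallel gripper is mounted at the origin on the work surface. World frame = base frame: x ahead of the robot, y to its left, z up, the work surface at z = 0. Lengths are in m, angles in rad, forces in N, time in s.
With the tool pointing down it reaches from about 0.4 to 0.85 m from the base axis. Payload 4.5 kg.
Tool frame: the origin (TCP) lies between the finger pads; the fingertips stand 19 mm ahead of it and the grasp point (between the pads) is the TCP (r.tips_ahead is the distance from the TCP to the fingertips, in m); z points along the fingers, y is the line along which they close (so a half turn about z gives the same grasp; the last joint's range is limited). The gripper opens to 88 mm and grips with 3 to 60 N. Pads are 18 mm wide; open, the fingers measure 123 mm over their backs; the gripper's body (75 mm by 187 mm) begins 45 mm behind the grasp point.
Start: joints at [-1.173, 0.689, -0.195, 1.565, 0.157, 0.902, -0.215], TCP at [0.222, 0.584, 0.219] pointing down, gripper open.
Joint ranges: [-3.01, 3.01], [-0.46, 2.08], [-1.47, 1.51], [0.13, 2.56], [-1, 4.14], [0.04, 2.09], [-2.66, 2.66]. Speed limits (rad/s): [2.57, 2.57, 3.14, 3.14, 3.14, 3.14, 3.14].

### API

Orientations are given as a unit quaternion [x, y, z, w].
In Python, from plant import r, cams, models gives the robot as it stands. The module is installed in compiled form; this text tells all that it offers.
- The arm moves only by the tool jog_arm, never from a script. Its arguments are lists of equal length, an entry for each row: "turn": the turn, a rotation vector about the tool's x, y, z in rad, a list of three; "translation": the shift along the tool's x, y, z in m, a list of three; "grip": the closure, from 0 (fully open) to 1 (shut). In form: {"turn": [[ax, ay, az], ...], "translation": [[tx, ty, tz], ...], "grip": [grip, ...]}. A call has 1 to 20 rows; each row is the pose to reach, as a shift and turn from the pose commanded when the call began, along the tool's axes at that moment; what a row does not reach only later rows make up. A row lasts 1/8 s, in which the tool goes at most 62.5 mm and 10.7 degrees, less where a joint would pass 70% of its speed; a pose out of reach is approached as far as the arm can. A call with a gripper value outside its range is refused whole. The fingers move at their own pace and stop on an object; "force" is the grip in N (left out, the last holds). Time passes only in rows, so rows that repeat a pose let the fingers close. It gives the time, the measured TCP pose, the force, the opening and the grip force at its end, in the units of the state.
- r.get_state(): the state, without advancing time (a new reading comes with each control period).
- cams.snapshot(name): name is "scene" or "top"; returns the picture (400x640x3 uint8, red, green, blue); there is no depth.
- cams.camera_params(name): a dict with "fx", "fy", "cx", "cy" (pixels), "k1" (the pictures are not rectified: a ray, as slopes to the right and down, at radius r is drawn at 1 + k1 r^2 times it, then the intrinsics apply), "eye" and "orientation" of the camera in the world. Camera axes: x right, y up, looking along -z (the intrinsics and any distortion apply to the point x, -y, -z); pixel columns grow to the right and rows downward; lengths in m; the calibration is good to about 2 mm. A picture is of the moment at which its call begins. camera_params takes no time and is no camera call.
- r.finish_job(): hands the job in; it is judged then, once.
Trained networks look in the newest picture that a camera, given by its name, has taken for a name from the list of things; names that differ only in an ending like _2 or _b are one class to them, and where a whole thing is asked for, a point or a joint stands for the part that bears it (a point fixed in the world has none). Each returns a list of dicts, best first, with "p" (0 to 1); they miss things now and then, are a little off and sometimes report something else, mostly with a low value. They report only what shows in the picture. A call takes as long as a camera call. They do not tell look-alikes from the thing itself.
- models.find_in(camera, name): "position" ([x, y, z] in m, in world coordinates, good to about 4 mm: the middle of the surface that is visible of it).
- models.masks_of(camera, name): "pixels" (400x640 bool, what is visible of it).
- models.place_of(camera, name): "position" ([x, y, z] in m, in world coordinates, good to about 4 mm: a listed point, or the origin of a listed thing).
The state is a dict: "clock": time; "q": joint angles; "qd": joint speeds; "joint_torque": joint torques, N m; "tool_pos": TCP position; "eef_rot": TCP orientation; "contact_force": force on the tool from outside, world axes, zero at the start; "moment": the same for the moment, N m; "opening": opening from 0.0 (shut) to 1.0 (fully open); "finger_force": force on a finger pad.
Only numpy, scipy, OpenCV 4.12 (cv2) and the standard library are available. Lean on these libraries where they do the work, as an engineer would, in place of code of your own. Each camera call takes 0.05 s, during which the arm holds its last target. There are 200 camera calls.

## Working session

There is one attempt and no reset: what is moved stays moved. The work goes in short steps, Python scripts to look and compute and a tool call to move; the robot and the scene stay as the last step left them, time stands still between calls to the robot, and variables do not carry over. Pictures are saved under pics/ and viewed, at most 10 in all, crops included, and the job is handed in when it is done.

Besides the shell and the picture viewer there is one more tool, called after "Request:" as name(argument=value, ...) on one line, values as JSON. jog_arm: Moves the arm, as the interface text tells. Its arguments: {"type":"object","properties":{"turn":{"type":"array"},"translation":{"type":"array"},"grip":{"type":"array"},"force":{"type":"number"}},"required":["turn","translation","grip"]}

```bash
mkdir -p pics; cat > h.py <<'E'
import numpy as np, cv2
from plant import r,cams,models
from scipy.spatial.transform import Rotation as R
def proj(cam,P):
    c=cams.camera_params(cam); p=R.from_quat(c["orientation"]).inv().apply(np.atleast_2d(P)-c["eye"])
    s=np.c_[p[:,0],-p[:,1]]/-p[:,2:]; s=s*(1+c["k1"]*(s**2).sum(1,keepdims=True))
    return s*[c["fx"],c["fy"]]+[c["cx"],c["cy"]]
def ray(cam,uv,z):
    c=cams.camera_params(cam); d=(np.atleast_2d(uv)-[c["cx"],c["cy"]])/[c["fx"],c["fy"]]; s=d.copy()
    for _ in range(20): s=d/(1+c["k1"]*(s**2).sum(1,keepdims=True))
    w=R.from_quat(c["orientation"]).apply(np.c_[s[:,0],-s[:,1],-np.ones(len(s))])
    e=np.array(c["eye"]); return e+w*((z-e[2])/w[:,2:])
E
python3 - <<'E'
from h import *
for c in("scene","top"):
    im=cams.snapshot(c); cv2.imwrite(f"pics/{c}0.png",im[...,::-1])
    for n in("lid_grip","lid","dish"):
        for d in models.place_of(c,n)[:4]: print(c,n,np.round(d["position"],3),round(d["p"],2),proj(c,d["position"]).round())
print(r.get_state(),cams.camera_params("top"),r.tips_ahead)
E
```

```text
scene lid_grip [ 0.472 -0.082  0.034] 0.83 [[328. 202.]]
scene lid_grip [ 0.528 -0.222  0.123] 0.8 [[285. 160.]]
scene lid_grip [ 0.38  -0.285  0.035] 0.76 [[315. 165.]]
scene lid_grip [ 0.67  -0.296  0.036] 0.54 [[232. 189.]]
scene lid [ 0.47  -0.081 -0.001] 0.97 [[328. 212.]]
scene lid [ 0.53  -0.224  0.082] 0.87 [[284. 172.]]
scene lid [ 0.385 -0.292  0.   ] 0.73 [[313. 173.]]
scene lid [ 0.673 -0.303  0.003] 0.65 [[231. 197.]]
scene dish [ 0.462  0.158 -0.   ] 0.82 [[388. 258.]]
top lid_grip [ 0.532 -0.22   0.12 ] 0.97 [[395. 204.]]
top lid_grip [ 0.386 -0.285  0.031] 0.88 [[412. 257.]]
top lid_grip [ 0.469 -0.079  0.031] 0.8 [[341. 227.]]
top lid_grip [ 0.668 -0.304  0.034] 0.8 [[418. 160.]]
top lid [ 0.528 -0.22   0.088] 0.75 [[393. 206.]]
top lid [ 0.384 -0.29   0.003] 0.72 [[411. 257.]]
top lid [ 0.466 -0.087 -0.002] 0.58 [[343. 228.]]
top lid [ 0.668 -0.301  0.003] 0.55 [[414. 162.]]
top dish [ 0.459  0.157 -0.004] 0.73 [[261. 230.]]
{'clock': 0.4, 'q': array([-1.17322453,  0.68923775, -0.19459829,  1.56544988,  0.15731058,
        0.90249641, -0.21510214]), 'qd': array([ 7.
[... 163 characters left out ...]
, -5.26966310e+01, -1.26463473e+00, -1.53500229e+01,
       -5.19648381e-02,  1.58825605e-03,  7.10456811e-05]), 'tool_pos': array([0.22233248, 0.58403698, 0.21851657]), 'eef_rot': array([ 1.80863100e-01,  9.83508276e-01, -1.01431523e-04, -1.37902664e-05]), 'contact_force': array([ 0.07722259,  0.16277815, -0.26857757]), 'moment': array([ 0.0456574 , -0.00141159, -0.00197654]), 'finger_force': 0.0, 'opening': 1.0019691673163833} {'fx': 402.4960322786594, 'fy': 402.4960322786594, 'cx': 321.6681055845795, 'cy': 203.42411586152815, 'k1': -0.016546933869610418, 'eye': array([ 0.44960827, -0.00494501,  1.19999646]), 'orientation': array([ 0.0211558 , -0.03233344, -0.70307823,  0.71006195])} 0.019
```

View pics/scene0.png

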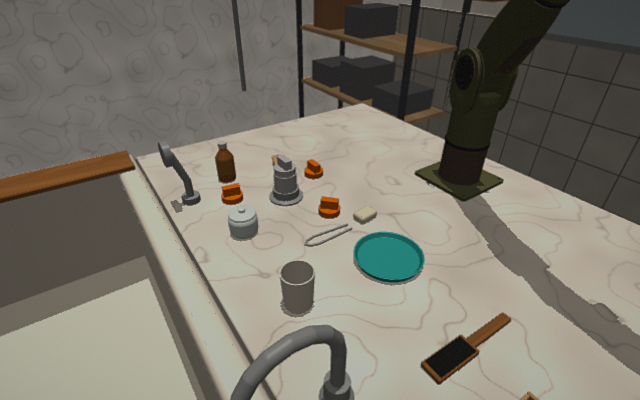

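View pics/top0.png

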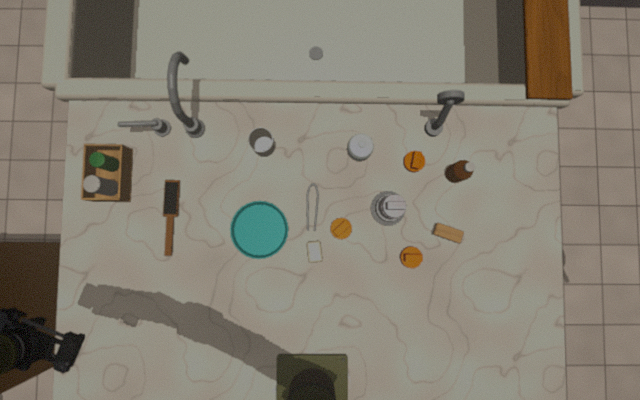

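The top view shows the aluminium lid on the canister at (394,205). Orange look-alikes are at (341,228), (411,257) and (414,161), and the dish is at (260,230). Only the grey one, about 0.12 m high in a steel holder, fits. I'll confirm it in an enlarged crop and read the bar's direction there.

```bash
python3 - <<'E'
from h import *
im=cv2.imread("pics/top0.png"); a=cv2.resize(im[180:230,365:425],None,fx=8,fy=8,interpolation=cv2.INTER_CUBIC)
im=cv2.imread("pics/scene0.png"); b=cv2.resize(im[145:210,262:308],None,fx=6.15,fy=6.15,interpolation=cv2.INTER_CUBIC)
cv2.imwrite("pics/crop1.png",np.hstack([a,np.pad(b,((0,max(0,400-b.shape[0])),(0,0),(0,0)))[:400]]))
c=np.array([.530,-.221,.132])
for cam in("scene","top"): print(cam,proj(cam,[c,c+[.025,0,0],c+[0,.025,0]]).round(1))
E
```

```text
scene [[283.9 157.6]
 [276.1 159.8]
 [288.3 161. ]]
top [[396.4 204.5]
 [396.3 195.1]
 [387.  204.4]]
```

View pics/crop1.png

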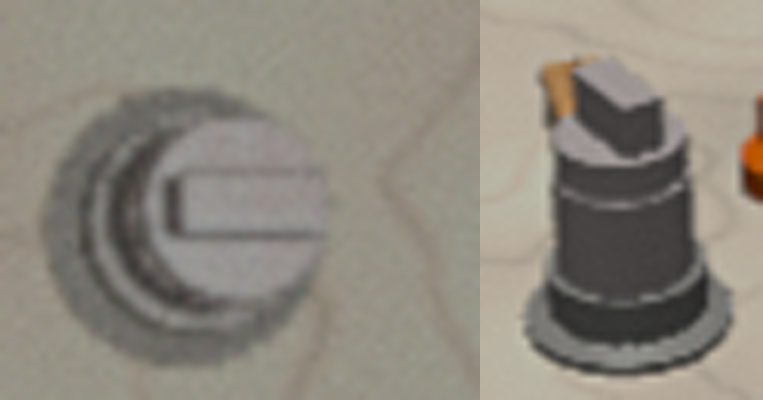

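Confirmed: the crop shows a grey lid with an upright bar on a canister in a round holder. The bar runs along about world y (azimuth 90 to 94°), and the lid's axis is near (0.528, -0.221). I'll approach at z≈0.25 by way of the middle, closing line about x.

Request:
jog_arm(turn=[[0,0,0.2],[0,0,0.3],[0,0,0.4],[0,0,0.5],[0,0,0.6],[0,0,0.6],[0,0,0.6],[0,0,0.6],[0,0,0.7],[0,0,0.8],[0,0,0.9],[0,0,1.0],[0,0,1.1],[0,0,1.17],[0,0,1.17],[0,0,1.17],[0,0,1.17],[0,0,1.17],[0,0,1.17],[0,0,1.17]], translation=[[-0.05,-0.03,-0.03],[-0.1,-0.065,-0.03],[-0.15,-0.1,-0.03],[-0.2,-0.13,-0.03],[-0.25,-0.16,-0.03],[-0.3,-0.19,-0.03],[-0.35,-0.225,-0.03],[-0.397,-0.255,-0.03],[-0.42,-0.305,-0.03],[-0.44,-0.355,-0.03],[-0.465,-0.41,-0.03],[-0.49,-0.46,-0.03],[-0.51,-0.51,-0.03],[-0.535,-0.56,-0.03],[-0.555,-0.61,-0.03],[-0.572,-0.643,-0.03],[-0.572,-0.643,-0.03],[-0.572,-0.643,-0.03],[-0.572,-0.643,-0.03],[-0.572,-0.643,-0.03]], grip=[0,0,0,0,0,0,0,0,0,0,0,0,0,0,0,0,0,0,0,0])

```text
clock: 2.9
tool_pos: [0.5284, -0.219, 0.2487]
eef_rot: [0.693, 0.721, 0.0, -0.0]
contact_force: [0.0, 0.2, 0.5]
opening: 1.002
finger_force: 0.0
```

```bash
python3 - <<'E'
from h import *
s=r.get_state();print(s["clock"],s["q"].round(3),s["tool_pos"].round(4),R.from_quat(s["eef_rot"]).as_matrix().round(4),s["contact_force"].round(2),s["moment"].round(3))
im=cams.snapshot("scene"); cv2.imwrite("pics/s1.png",cv2.resize(im[100:220,220:360,::-1],None,fx=5,fy=5,interpolation=cv2.INTER_CUBIC))
E
```

```text
2.9 [ 0.266  0.58   0.078  1.702 -0.057  0.862  0.408] [ 0.5284 -0.219   0.2487] [[-3.910e-02  9.992e-01  0.000e+00]
 [ 9.992e-01  3.910e-02  6.000e-04]
 [ 6.000e-04  1.000e-04 -1.000e+00]] [0.02 0.2  0.45] [-0.108  0.034 -0.002]
```

View pics/s1.png

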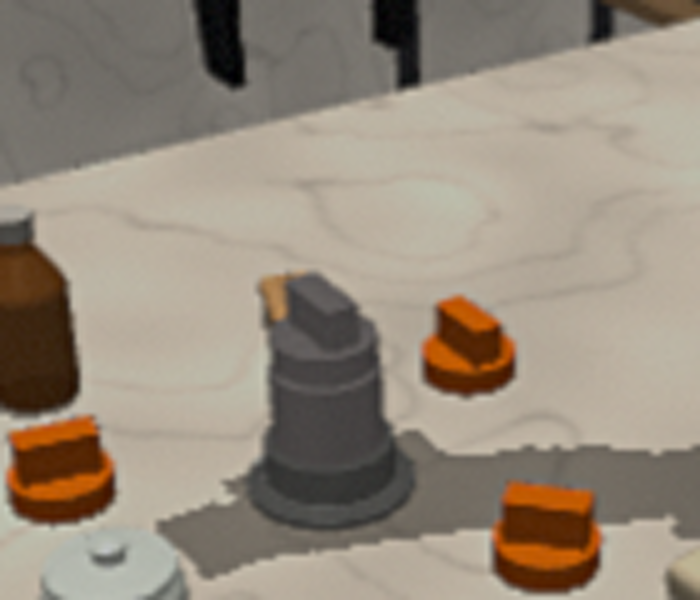

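The fingers hang above the canister with the bar in line between them. The neighbouring orange lids are clear, so I'll descend to z≈0.127 (tips 3 mm above the plate) and close gently.

Request:
jog_arm(turn=[[0,0,0],[0,0,0],[0,0,0],[0,0,0],[0,0,0],[0,0,0],[0,0,0],[0,0,0],[0,0,0],[0,0,0],[0,0,0],[0,0,0]], translation=[[-0.002,0,0.04],[-0.002,0,0.075],[-0.002,0,0.1],[-0.002,0,0.115],[-0.002,0,0.121],[-0.002,0,0.121],[-0.002,0,0.121],[-0.002,0,0.121],[-0.002,0,0.121],[-0.002,0,0.121],[-0.002,0,0.121],[-0.002,0,0.121]], grip=[0,0,0,0,0,0,0.6,0.8,0.9,1,1,1], force=8)

```text
clock: 4.45
tool_pos: [0.5282, -0.2223, 0.1276]
eef_rot: [0.694, 0.72, 0.0, -0.0]
contact_force: [-0.1, -0.3, 0.6]
opening: 0.342
finger_force: 0.0
```

```bash
cat > s.py <<'E'
from h import *
s=r.get_state();m=R.from_quat(s["eef_rot"]).as_matrix()
print(s["clock"],"q7",s["q"][6].round(3),s["tool_pos"].round(4),"yaw",np.degrees(np.arctan2(m[1,1],m[0,1])).round(2),s["contact_force"].round(2),s["moment"].round(3),s["opening"].round(3),s["finger_force"])
E
python3 s.py
```

```text
Traceback (most recent call last):
  File "s.py", line 3, in <module>
    print(s["clock"],"q7",s["q"][6].round(3),s["tool_pos"].round(4),"yaw",np.degrees(np.arctan2(m[1,1],m[0,1])).round(2),s["contact_force"].round(2),s["moment"].round(3),s["opening"].round(3),s["finger_force"])
                                                                                                                                                                          ^^^^^^^^^^^^^^^^^^
AttributeError: 'float' object has no attribute 'round'
```

Still closing (opening 30 mm), so I'll hold and close.

Request:
jog_arm(turn=[[0,0,0],[0,0,0],[0,0,0],[0,0,0]], translation=[[0,0,0],[0,0,0],[0,0,0],[0,0,0]], grip=[1,1,1,1], force=8)

```text
clock: 4.95
tool_pos: [0.5282, -0.2223, 0.1276]
eef_rot: [0.694, 0.72, 0.0, -0.0]
contact_force: [-0.0, 0.4, 0.1]
opening: 0.006
finger_force: 0.0
```

```bash
sed -i 's/s\["opening"\].round(3)/round(s["opening"],3)/' s.py; python3 s.py
```

```text
4.95 q7 0.421 [ 0.5282 -0.2223  0.1276] yaw 2.12 [-0.05  0.4   0.13] [-0.055  0.097 -0.001] 0.006 0.0
```

The fingers shut on nothing, so I'll look.

```bash
python3 - <<'E'
from h import *
a=cams.snapshot("scene")[110:210,240:340,::-1]; b=cams.snapshot("top")[150:250,345:445,::-1]
cv2.imwrite("pics/s2.png",cv2.resize(np.hstack([a,b]),None,fx=4,fy=4,interpolation=cv2.INTER_CUBIC))
print(proj("scene",[r.get_state()["tool_pos"]]),proj("top",[r.get_state()["tool_pos"]]))
for c in("scene","top"):
  for n in("lid_top","canister_twist","lid"):
    print(c,n,[(np.round(d["position"],3),round(d["p"],2)) for d in models.place_of(c,n)[:4]] if n!="canister_twist" else [(np.round(d["position"],3),round(d["p"],2)) for d in models.find_in(c,n)[:2]])
E
```

```text
[[284.25951066 158.60421769]] [[396.53609608 205.23582341]]
scene lid_top [(array([ 0.528, -0.225,  0.104]), 0.84), (array([ 0.387, -0.287,  0.016]), 0.83), (array([ 0.672, -0.3  ,  0.021]), 0.71), (array([ 0.465, -0.082,  0.017]), 0.68)]
scene canister_twist [(array([ 0.546, -0.197,  0.057]), 0.61), (array([0.537, 0.011, 0.007]), 0.37)]
scene lid [(array([ 0.67 , -0.3  ,  0.001]), 0.88), (array([ 0.531, -0.227,  0.084]), 0.82), (array([ 0.469, -0.082, -0.002]), 0.77), (array([ 0.385, -0.293,  0.002]), 0.71)]
top lid_top [(array([ 0.671, -0.3  ,  0.016]), 0.77), (array([ 0.47 , -0.081,  0.021]), 0.7), (array([ 0.383, -0.289,  0.02 ]), 0.64), (array([ 0.529, -0.218,  0.102]), 0.5)]
top canister_twist []
top lid [(array([ 0.467, -0.084, -0.005]), 0.93), (array([ 0.668, -0.301,  0.   ]), 0.7), (array([ 0.531, -0.22 ,  0.089]), 0.65), (array([ 0.383, -0.288,  0.001]), 0.44)]
```

View pics/s2.png

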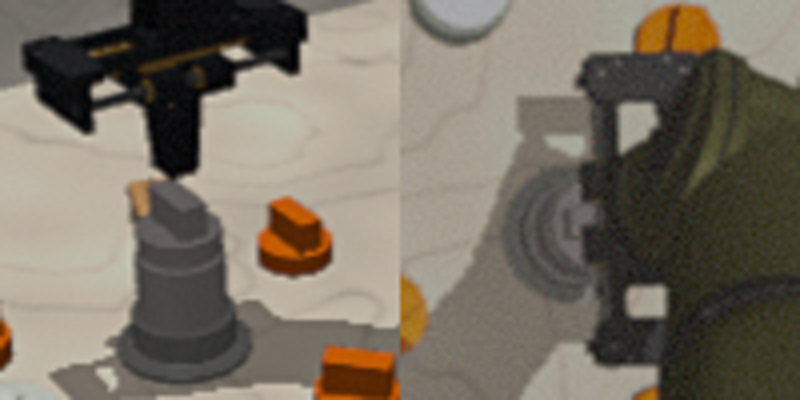

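The scene crop shows the finger tips at about (284,154), just above the bar's top, whereas the pose report would put them beside the bar. I'll compare the predicted gripper outline with the picture numerically.

```bash
python3 - <<'E'
from h import *
s=r.get_state();t=s["tool_pos"];m=R.from_quat(s["eef_rot"]).as_matrix()
print(m.round(3).tolist())
for dz in(0,.015,.03):
  for n,p in(("tip",[0,0,.019]),("tipx",[.009,0,.019]),("tip-x",[-.009,0,.019]),("body+y",[0,.0935,-.045]),("body-y",[0,-.0935,-.045]),("b++",[.0375,.0935,-.045]),("b+-",[.0375,-.0935,-.045])):
    P=t+m@p+[0,0,dz]; a=proj("scene",[P])[0]; b=proj("top",[P])[0]
    print(dz,n,((a-[240,110])*4).round(),((b-[345,150])*4+[400,0]).round())
E
```

```text
[[-0.037, 0.999, 0.0], [0.999, 0.037, 0.0], [0.0, 0.0, -1.0]]
0 tip [178. 218.] [601. 223.]
0 tipx [185. 223.] [587. 223.]
0 tip-x [172. 213.] [614. 223.]
0 body+y [ 54. 172.] [614.  72.]
0 body-y [283. 105.] [626. 362.]
0 b++ [ 81. 194.] [556.  73.]
0 b+- [313. 123.] [568. 364.]
0.015 tip [177. 199.] [605. 221.]
0.015 tipx [184. 204.] [592. 222.]
0.015 tip-x [171. 195.] [618. 221.]
0.015 body+y [ 52. 152.] [619.  68.]
0.015 body-y [283.  86.] [631. 362.]
0.015 b++ [ 79. 173.] [560.  69.]
0.015 b+- [313. 103.] [572. 364.]
0.03 tip [176. 181.] [609. 220.]
0.03 tipx [183. 185.] [596. 220.]
0.03 tip-x [170. 176.] [623. 219.]
0.03 body+y [ 50. 131.] [624.  64.]
0.03 body-y [283.  66.] [637. 363.]
0.03 b++ [ 77. 152.] [565.  65.]
0.03 b+- [313.  83.] [577. 365.]
```

Both views say the hand sits about 30 to 35 mm higher than the reported pose: the tip is drawn at row ~176 instead of 218, and the body's corners are shifted in the same way. The lateral match is good. I'll open, descend 28 mm in small steps watching force, and close again.

Request:
jog_arm(turn=[[0,0,0],[0,0,0],[0,0,0],[0,0,0],[0,0,0],[0,0,0],[0,0,0],[0,0,0],[0,0,0],[0,0,0],[0,0,0]], translation=[[0,0,0],[0,0,0],[0,0,0],[0,0,0],[0,0,0],[0,0,0.006],[0,0,0.012],[0,0,0.018],[0,0,0.024],[0,0,0.028],[0,0,0.028]], grip=[0.3,0.3,0.3,0.3,0.3,0.3,0.3,0.3,0.3,0.3,0.3])

```text
clock: 6.72
tool_pos: [0.528, -0.2222, 0.0992]
eef_rot: [0.694, 0.72, -0.0, -0.0]
contact_force: [-0.3, -0.1, -0.8]
opening: 0.703
finger_force: 0.0
```

```bash
python3 s.py
```

```text
6.725 q7 0.422 [ 0.528  -0.2222  0.0992] yaw 2.12 [-0.25 -0.09 -0.84] [-0.031  0.028  0.003] 0.703 0.0
```

There is no contact where the reported pose would already be inside the plate, which confirms the offset. Closing now.

Request:
jog_arm(turn=[[0,0,0],[0,0,0],[0,0,0],[0,0,0],[0,0,0],[0,0,0],[0,0,0],[0,0,0]], translation=[[0,0,0],[0,0,0],[0,0,0],[0,0,0],[0,0,0],[0,0,0],[0,0,0],[0,0,0]], grip=[1,1,1,1,1,1,1,1], force=10)

```text
clock: 7.72
tool_pos: [0.5286, -0.2223, 0.0997]
eef_rot: [0.694, 0.72, 0.0, 0.0]
contact_force: [0.9, 0.1, 1.2]
opening: 0.248
finger_force: 10.0
```

```bash
python3 s.py; python3 - <<'E'
from h import *
a=cams.snapshot("scene")[110:210,240:340,::-1]; b=cams.snapshot("top")[150:250,345:445,::-1]
cv2.imwrite("pics/s3.png",cv2.resize(np.hstack([a,b]),None,fx=4,fy=4,interpolation=cv2.INTER_CUBIC))
E
```

```text
7.725 q7 0.422 [ 0.5286 -0.2223  0.0997] yaw 2.12 [0.89 0.12 1.18] [-0.061 -0.249 -0.089] 0.248 9.971854537725449
```

View pics/s3.png

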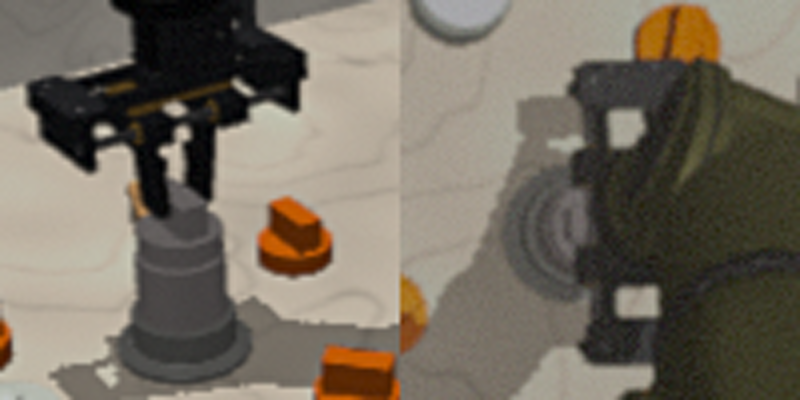

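A good grip: the opening of 21.8 mm matches the bar's width, and both fingers straddle the bar. I'll raise the grip to 20 N and turn clockwise (+z of the tool) in stages, watching the moment.

Request:
jog_arm(turn=[[0,0,0],[0,0,0.04],[0,0,0.1],[0,0,0.17],[0,0,0.25],[0,0,0.33]], translation=[[0,0,0],[0,0,0],[0,0,0],[0,0,0],[0,0,0],[0,0,0]], grip=[1,1,1,1,1,1], force=20)

```text
clock: 8.57
tool_pos: [0.5281, -0.2222, 0.0997]
eef_rot: [0.804, 0.595, -0.0, -0.0]
contact_force: [-0.1, -0.2, 1.8]
opening: 0.242
finger_force: 19.9
```

```bash
python3 s.py
```

```text
8.575 q7 0.207 [ 0.5281 -0.2222  0.0997] yaw -16.98 [-0.06 -0.23  1.81] [-0.039 -0.083  0.185] 0.242 19.9028080701828
```

Drag is 0.19 N m, and q7 has room for the whole turn. Continuing to about 57° in total.

Request:
jog_arm(turn=[[0,0,0.08],[0,0,0.17],[0,0,0.26],[0,0,0.35],[0,0,0.44],[0,0,0.53],[0,0,0.62],[0,0,0.66],[0,0,0.66]], translation=[[0,0,0],[0,0,0],[0,0,0],[0,0,0],[0,0,0],[0,0,0],[0,0,0],[0,0,0],[0,0,0]], grip=[1,1,1,1,1,1,1,1,1])

```text
clock: 9.7
tool_pos: [0.5276, -0.2219, 0.1]
eef_rot: [0.953, 0.303, -0.0, -0.001]
contact_force: [-0.3, 0.5, 5.0]
opening: 0.247
finger_force: 19.9
```

```bash
python3 s.py
```

```text
9.7 q7 -0.221 [ 0.5276 -0.2219  0.1   ] yaw -54.69 [-0.26  0.46  4.98] [0.226 0.322 0.063] 0.247 19.904503226280212
```

Request:
jog_arm(turn=[[0,0,0.06],[0,0,0.12],[0,0,0.12]], translation=[[0,0,-0.0005],[0,0,-0.001],[0,0,-0.001]], grip=[1,1,1])

```text
clock: 10.07
tool_pos: [0.5275, -0.2217, 0.1005]
eef_rot: [0.969, 0.246, -0.001, -0.001]
contact_force: [-0.9, 1.2, 2.9]
opening: 0.249
finger_force: 19.9
```

```bash
python3 s.py
```

```text
10.075 q7 -0.3 [ 0.5275 -0.2217  0.1005] yaw -61.49 [-0.91  1.16  2.86] [0.278 0.369 0.023] 0.249 19.904399514198303
```

Request:
jog_arm(turn=[[0,0,0.06],[0,0,0.12]], translation=[[0,0,0],[0,0,0]], grip=[1,1])

```text
clock: 10.32
tool_pos: [0.5276, -0.2217, 0.1008]
eef_rot: [0.982, 0.187, -0.0, -0.001]
contact_force: [-2.5, 1.4, 5.5]
opening: 0.243
finger_force: 19.9
```

Request:
jog_arm(turn=[[0,0,0.06],[0,0,0.12]], translation=[[0,0,0],[0,0,0]], grip=[1,1])

```text
clock: 10.58
tool_pos: [0.5278, -0.2219, 0.101]
eef_rot: [0.992, 0.128, -0.0, -0.001]
contact_force: [-1.2, 1.1, 7.7]
opening: 0.247
finger_force: 19.9
```

```bash
python3 s.py
```

```text
10.575 q7 -0.462 [ 0.5278 -0.2219  0.101 ] yaw -75.31 [-1.22  1.13  7.73] [0.49  0.389 0.029] 0.247 19.899960458278656
```

Request:
jog_arm(turn=[[0,0,0.05],[0,0,0.1]], translation=[[0,0,-0.001],[0,0,-0.0015]], grip=[1,1])

```text
clock: 10.82
tool_pos: [0.5275, -0.2216, 0.1018]
eef_rot: [0.997, 0.078, -0.001, -0.001]
contact_force: [-1.2, 1.1, 0.3]
opening: 0.248
finger_force: 19.9
```

```bash
python3 s.py
```

```text
10.825 q7 -0.532 [ 0.5275 -0.2216  0.1018] yaw -81.05 [-1.19  1.11  0.3 ] [0.451 0.335 0.109] 0.248 19.898178577423096
```

Still in the thread (drag 0.11). Continuing without lifting, to watch the force.

Request:
jog_arm(turn=[[0,0,0.05],[0,0,0.1]], translation=[[0,0,0],[0,0,0]], grip=[1,1])

```text
clock: 11.08
tool_pos: [0.528, -0.2219, 0.1021]
eef_rot: [1.0, 0.027, -0.0, -0.0]
contact_force: [-0.3, 3.3, 3.7]
opening: 0.248
finger_force: 19.9
```

```bash
python3 s.py
```

```text
11.075 q7 -0.602 [ 0.528  -0.2219  0.1021] yaw -86.85 [-0.33  3.28  3.72] [0.581 0.483 0.085] 0.248 19.899379312992096
```

Request:
jog_arm(turn=[[0,0,0.05],[0,0,0.1]], translation=[[0,0,0],[0,0,0]], grip=[1,1])

```text
clock: 11.32
tool_pos: [0.5283, -0.2223, 0.1023]
eef_rot: [1.0, -0.023, 0.0, -0.0]
contact_force: [-1.8, 2.9, 5.4]
opening: 0.247
finger_force: 19.9
```

```bash
python3 s.py
```

```text
11.325 q7 -0.672 [ 0.5283 -0.2223  0.1023] yaw -92.61 [-1.8   2.94  5.39] [0.657 0.564 0.011] 0.247 19.900131225585938
```

Request:
jog_arm(turn=[[0,0,0.05],[0,0,0.1]], translation=[[0,0,0],[0,0,0]], grip=[1,1])

```text
clock: 11.58
tool_pos: [0.5284, -0.2226, 0.1026]
eef_rot: [0.997, -0.073, 0.0, 0.0]
contact_force: [-1.5, 2.7, 7.2]
opening: 0.247
finger_force: 19.9
```

```bash
python3 s.py
```

```text
11.575 q7 -0.743 [ 0.5284 -0.2226  0.1026] yaw -98.35 [-1.52  2.71  7.16] [0.586 0.558 0.034] 0.247 19.901830852031708
```

Request:
jog_arm(turn=[[0,0,0.05],[0,0,0.1]], translation=[[0,0,-0.0005],[0,0,-0.001]], grip=[1,1])

```text
clock: 11.82
tool_pos: [0.5285, -0.2228, 0.1036]
eef_rot: [0.992, -0.123, 0.0, 0.0]
contact_force: [-1.7, 1.9, 4.9]
opening: 0.246
finger_force: 19.9
```

```bash
python3 s.py
```

```text
11.825 q7 -0.815 [ 0.5285 -0.2228  0.1036] yaw -104.08 [-1.69  1.9   4.93] [ 0.61   0.459 -0.008] 0.246 19.894631803035736
```

Request:
jog_arm(turn=[[0,0,0.05],[0,0,0.1]], translation=[[0,0,0],[0,0,0]], grip=[1,1])

```text
clock: 12.08
tool_pos: [0.5289, -0.2221, 0.1035]
eef_rot: [0.985, -0.171, 0.0, -0.0]
contact_force: [-0.0, 2.2, 5.8]
opening: 0.246
finger_force: 20.2
```

```bash
python3 s.py
```

```text
12.075 q7 -0.886 [ 0.5289 -0.2221  0.1035] yaw -109.71 [-0.05  2.19  5.79] [0.674 0.264 0.429] 0.246 20.16544908285141
```

The moment jumped to 0.43 N m and lifting 1 mm barely changed the force, so the lid is past the thread's end and at its stop. I'll back off 7° into the middle of the free window, then lift slowly.

Request:
jog_arm(turn=[[0,0,-0.06],[0,0,-0.12],[0,0,-0.12],[0,0,-0.12],[0,0,-0.12]], translation=[[0,0,0],[0,0,0],[0,0,-0.001],[0,0,-0.002],[0,0,-0.002]], grip=[1,1,1,1,1])

```text
clock: 12.7
tool_pos: [0.5291, -0.2233, 0.1056]
eef_rot: [0.994, -0.112, 0.001, 0.001]
contact_force: [-0.0, -0.2, 6.2]
opening: 0.25
finger_force: 20.0
```

```bash
python3 s.py
```

```text
12.7 q7 -0.801 [ 0.5291 -0.2233  0.1056] yaw -102.82 [-0.   -0.18  6.15] [0.293 0.123 0.018] 0.25 20.001654624938965
```

Still pushed up at +6 N after the 2 mm lift, so it's free. Lifting.

Request:
jog_arm(turn=[[0,0,0],[0,0,0],[0,0,0]], translation=[[0,0,-0.0015],[0,0,-0.003],[0,0,-0.004]], grip=[1,1,1])

```text
clock: 13.08
tool_pos: [0.528, -0.2224, 0.1088]
eef_rot: [0.994, -0.111, -0.0, 0.0]
contact_force: [-0.0, 0.0, -0.5]
opening: 0.249
finger_force: 20.0
```

```bash
python3 s.py
```

```text
13.075 q7 -0.804 [ 0.528  -0.2224  0.1088] yaw -102.75 [-0.04  0.02 -0.51] [ 0.022  0.122 -0.05 ] 0.249 19.999176263809204
```

Request:
jog_arm(turn=[[0,0,0],[0,0,0],[0,0,0],[0,0,0],[0,0,0],[0,0,0],[0,0,0],[0,0,0],[0,0,0]], translation=[[0,0,-0.003],[0,0,-0.006],[0,0,-0.01],[0,0,-0.015],[0,0,-0.022],[0,0,-0.032],[0,0,-0.045],[0,0,-0.06],[0,0,-0.06]], grip=[1,1,1,1,1,1,1,1,1])

```text
clock: 14.2
tool_pos: [0.5291, -0.223, 0.1707]
eef_rot: [0.994, -0.111, 0.001, 0.0]
contact_force: [-0.4, -0.3, -2.1]
opening: 0.25
finger_force: 20.0
```

```bash
python3 s.py; python3 - <<'E'
from h import *
a=cams.snapshot("scene"); cams.snapshot("top")
cv2.imwrite("pics/s4.png",cv2.resize(a[90:290,220:440,::-1],None,fx=3,fy=3,interpolation=cv2.INTER_CUBIC))
for c in("scene","top"):
  for n in("lid","lid_top","dish"):
    print(c,n,[(np.round(d["position"],3),round(d["p"],2)) for d in models.place_of(c,n)[:5] if n=="dish" or d["position"][2]>.05])
# dish centre from the mask's rim outline (z=.018)
  m=models.masks_of(c,"dish")[0]["pixels"].astype(np.uint8)
  k=max(cv2.findContours(m,cv2.RETR_EXTERNAL,cv2.CHAIN_APPROX_NONE)[0],key=cv2.contourArea)[:,0]
  w=ray(c,k,.018)[:,:2].astype(np.float32); print(c,"dish rim",cv2.minEnclosingCircle(w))
E
```

```text
14.2 q7 -0.866 [ 0.5291 -0.223   0.1707] yaw -102.73 [-0.41 -0.34 -2.09] [-0.02   0.193 -0.013] 0.25 19.999170899391174
scene lid [(array([ 0.53 , -0.228,  0.156]), 0.87)]
scene lid_top [(array([ 0.528, -0.224,  0.175]), 0.86)]
scene dish [(array([0.46 , 0.158, 0.001]), 0.75)]
scene dish rim ((0.4685991704463959, 0.16147461533546448), 0.08895750343799591)
top lid []
top lid_top []
top dish [(array([0.46, 0.16, 0.  ]), 0.87)]
top dish rim ((0.4619174301624298, 0.1630675196647644), 0.08610346913337708)
```

View pics/s4.png

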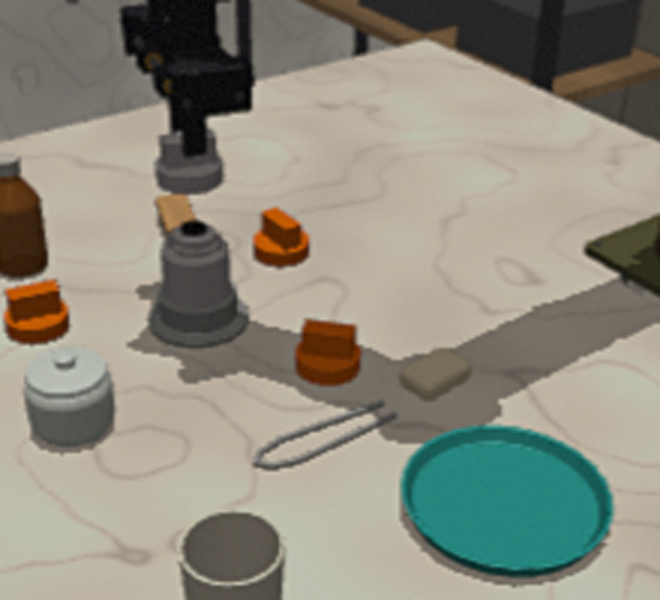

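The lid is off and held upright at z≈0.156. The bare neck shows on the canister, which still stands in its holder, and the dish is empty at about (0.461, 0.160). Carrying the lid over.

Request:
jog_arm(turn=[[0,0,0],[0,0,0],[0,0,0],[0,0,0],[0,0,0],[0,0,0],[0,0,0],[0,0,0],[0,0,0],[0,0,0],[0,0,0],[0,0,0],[0,0,0],[0,0,0],[0,0,0]], translation=[[-0.005,-0.012,0],[-0.015,-0.036,0],[-0.03,-0.07,0],[-0.046,-0.11,0],[-0.063,-0.15,0],[-0.08,-0.19,0],[-0.097,-0.23,0],[-0.113,-0.27,0],[-0.128,-0.305,0],[-0.139,-0.332,0],[-0.147,-0.35,0],[-0.151,-0.358,0],[-0.151,-0.358,0],[-0.151,-0.358,0],[-0.151,-0.358,0]], grip=[1,1,1,1,1,1,1,1,1,1,1,1,1,1,1])

```text
clock: 16.58
tool_pos: [0.4601, 0.1592, 0.1692]
eef_rot: [0.994, -0.112, 0.0, 0.0]
contact_force: [0.1, -0.5, -1.3]
opening: 0.247
finger_force: 20.0
```

```bash
python3 s.py; python3 - <<'E'
from h import *
cams.snapshot("scene")
print([(np.round(d["position"],3),round(d["p"],2)) for d in models.place_of("scene","lid")[:5]])
E
```

```text
16.575 q7 -1.424 [0.4601 0.1592 0.1692] yaw -102.83 [ 0.07 -0.55 -1.3 ] [ 0.066  0.179 -0.008] 0.247 19.99920219182968
[(array([ 0.386, -0.293, -0.004]), 0.83), (array([ 0.671, -0.301, -0.002]), 0.71), (array([0.46 , 0.156, 0.154]), 0.59), (array([ 0.471, -0.077, -0.002]), 0.58)]
```

The network sees the lid at (0.460, 0.156, 0.154), over the dish's middle. The floor is about 148 mm lower; going down 138 mm first.

Request:
jog_arm(turn=[[0,0,0],[0,0,0],[0,0,0],[0,0,0],[0,0,0],[0,0,0],[0,0,0],[0,0,0]], translation=[[0,0,0.02],[0,0,0.055],[0,0,0.09],[0,0,0.115],[0,0,0.13],[0,0,0.136],[0,0,0.138],[0,0,0.138]], grip=[1,1,1,1,1,1,1,1])

```text
clock: 17.68
tool_pos: [0.4602, 0.1601, 0.0315]
eef_rot: [0.994, -0.111, 0.0, -0.0]
contact_force: [-0.6, 0.4, -2.5]
opening: 0.248
finger_force: 20.0
```

Request:
jog_arm(turn=[[0,0,0],[0,0,0],[0,0,0],[0,0,0],[0,0,0]], translation=[[0,0,0.0015],[0,0,0.003],[0,0,0.0045],[0,0,0.006],[0,0,0.006]], grip=[1,1,1,1,1])

```text
clock: 18.3
tool_pos: [0.4597, 0.1602, 0.025]
eef_rot: [0.994, -0.111, -0.0, -0.0]
contact_force: [0.6, 0.8, -1.9]
opening: 0.245
finger_force: 20.0
```

Request:
jog_arm(turn=[[0,0,0],[0,0,0],[0,0,0],[0,0,0]], translation=[[0,0,0.001],[0,0,0.002],[0,0,0.003],[0,0,0.003]], grip=[1,1,1,1])

```text
clock: 18.8
tool_pos: [0.4598, 0.1602, 0.022]
eef_rot: [0.994, -0.111, -0.0, -0.0]
contact_force: [-0.3, 0.5, -0.9]
opening: 0.248
finger_force: 20.0
```

Request:
jog_arm(turn=[[0,0,0],[0,0,0],[0,0,0]], translation=[[0,0,0.001],[0,0,0.002],[0,0,0.002]], grip=[1,1,1])

```text
clock: 19.18
tool_pos: [0.4598, 0.1602, 0.02]
eef_rot: [0.994, -0.111, -0.0, -0.0]
contact_force: [-0.2, -0.4, -0.6]
opening: 0.247
finger_force: 20.0
```

Request:
jog_arm(turn=[[0,0,0],[0,0,0],[0,0,0]], translation=[[0,0,0.001],[0,0,0.0015],[0,0,0.0015]], grip=[1,1,1])

```text
clock: 19.55
tool_pos: [0.4597, 0.1602, 0.0196]
eef_rot: [0.994, -0.111, 0.0, -0.0]
contact_force: [-1.8, 0.3, 10.0]
opening: 0.242
finger_force: 20.0
```

Request:
jog_arm(turn=[[0,0,0],[0,0,0],[0,0,0]], translation=[[0,0,0.001],[0,0,0.0015],[0,0,0.0015]], grip=[1,1,1])

```text
clock: 19.92
tool_pos: [0.4598, 0.1602, 0.0195]
eef_rot: [0.994, -0.111, 0.001, -0.001]
contact_force: [-4.2, -0.2, 27.1]
opening: 0.245
finger_force: 20.0
```

It's down on the floor (27 N). I'll relax 2 mm, open, and then rise straight up.

Request:
jog_arm(turn=[[0,0,0],[0,0,0],[0,0,0],[0,0,0],[0,0,0],[0,0,0],[0,0,0],[0,0,0],[0,0,0],[0,0,0],[0,0,0],[0,0,0],[0,0,0],[0,0,0],[0,0,0]], translation=[[0,0,-0.001],[0,0,-0.0025],[0,0,-0.0025],[0,0,-0.0025],[0,0,-0.0025],[0,0,-0.0025],[0,0,-0.0025],[0,0,-0.0025],[0,0,-0.01],[0,0,-0.02],[0,0,-0.04],[0,0,-0.07],[0,0,-0.1],[0,0,-0.12],[0,0,-0.12]], grip=[1,1,0.6,0.4,0.4,0.4,0.4,0.4,0.4,0.4,0.4,0.4,0.4,0.4,0.4])

```text
clock: 21.8
tool_pos: [0.4606, 0.1605, 0.1387]
eef_rot: [0.994, -0.111, 0.002, -0.001]
contact_force: [0.2, 0.5, 0.4]
opening: 0.595
finger_force: 0.0
```

```bash
python3 s.py; python3 - <<'E'
from h import *
a=cams.snapshot("scene"); cams.snapshot("top")
cv2.imwrite("pics/s5.png",cv2.resize(a[90:310,220:440,::-1],None,fx=2.7,fy=2.7,interpolation=cv2.INTER_CUBIC))
for n in("lid","dish"): print([(np.round(d["position"],3),round(d["p"],2)) for d in models.place_of("scene",n)[:5]])
E
```

```text
21.8 q7 -1.434 [0.4606 0.1605 0.1387] yaw -102.71 [0.17 0.54 0.37] [-0.018  0.143  0.008] 0.595 0.0
[(array([0.461, 0.158, 0.004]), 0.81), (array([ 0.469, -0.081, -0.002]), 0.77), (array([ 0.674, -0.3  , -0.002]), 0.76), (array([ 0.386, -0.292, -0.001]), 0.62), (array([0.533, 0.008, 0.002]), 0.61)]
[(array([0.459, 0.16 , 0.001]), 0.78)]
```

View pics/s5.png

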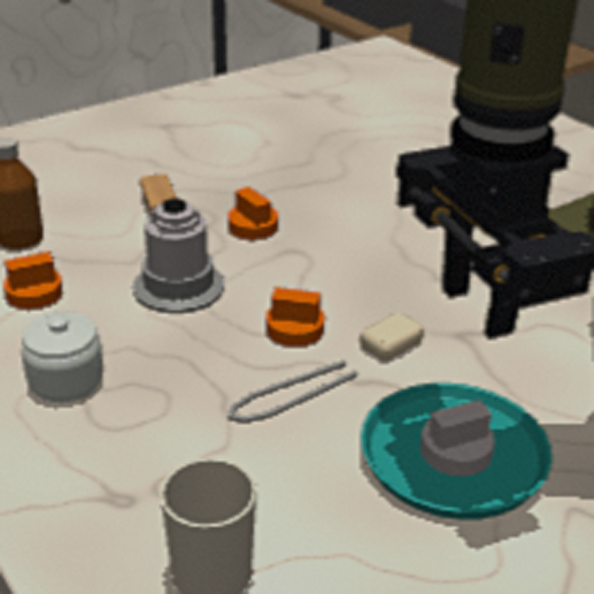

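The lid stands upright in the middle of the dish at crop (458,437), the gripper is clear above it, and everything else is in place. Handing in.

```bash
python3 -c "
from plant import r
print(r.finish_job())"
```

```text
the job is handed in; nothing more can be done
None
```

The lid is off the canister and standing right way up in the middle of the dish, released, and the job is handed in at about 22 s; no verdict came back, but the last picture shows the canister in its holder and the other things where they were.

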